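Release the coil gauge tray with the pin

ROBOT

A 6-joint arm with a two-finger parallel gripper is mounted at the origin on the work surface. World frame = base frame: x ahead of the robot, y to its left, z up, the work surface at z = 0. Lengths are in m, angles in degrees, forces in N, time in s.
With the tool pointing down it reaches from about 0.4 to 0.825 m from the base axis. Payload 7 kg.
Tool frame: the origin (TCP) lies between the finger pads; the fingertips stand 19 mm ahead of it and the grasp point (between the pads) is the TCP; z points along the fingers, y is the line along which they close (so a half turn about z gives the same grasp; the last joint's range is limited). The gripper opens to 88 mm and grips with 3 to 60 N. Pads are 19 mm wide; open, the fingers measure 130 mm over their backs; the gripper's body (78 mm by 193 mm) begins 47 mm behind the grasp point.
Start: joints at [-54.024, 20.546, 0.682, 0, -70.136, -16.507], TCP at [0.225, -0.636, 0.246] pointing down, gripper open.
Joint ranges: [-176.03, 176.03], [-82.01, 121.73], [-58.28, 71.71], [-173.87, 95.51], [-174.79, -0.11], [-173.66, 173.66]. Speed limits (degrees/s): [136.94, 136.94, 172.46, 180, 180, 180].

INTERFACE

Orientations are given as [roll, pitch, yaw] about the fixed x, y, z axes, in that order (R = Rz(yaw) Ry(pitch) Rx(roll)).
In Python, from plant import r gives the robot as it stands. The module is installed in compiled form; this text tells all that it offers.
- The arm moves only by the shell command python3 -m pendant 'ROWS' [OPENING] [FORCE]. ROWS is JSON, a list of rows, each a list of 6 numbers: the shift along the tool's x, y, z in mm, then the turn, a rotation vector about the tool's x, y, z in rad. In form: [[tx, ty, tz, wx, wy, wz], ...]. A call has 1 to 20 rows; each row is the pose to reach, as a shift and turn from the pose commanded when the call began, along the tool's axes at that moment; what a row does not reach only later rows make up. A row lasts 1/8 s, in which the tool goes at most 62.5 mm and 10.7 degrees, less where a joint would pass 70% of its speed; a pose out of reach is approached as far as the arm can. A call with a gripper value outside its range is refused whole. OPENING is the finger opening in mm, from 0 to 87.6, set as the call begins (- or left out, the last holds). The fingers move at their own pace and stop on an object; FORCE is the grip in N (left out, the last holds). Time passes only in rows, so rows that repeat a pose let the fingers close. It gives the time, the measured TCP pose, the force, the opening and the grip force at its end, in the units of the state.
- r.get_state(): the state, without advancing time (a new reading comes with each control period).
- r.capture(name): name is "scene" or "top" or "wrist"; returns the picture (480x640x3 uint8, red, green, blue); there is no depth.
- r.camera_params(name): a dict with "mtx" (3x3 intrinsics, pixels), "rvec" (rotation vector, rad) and "tvec" (3), from world to camera coordinates, as OpenCV has them; the wrist camera has in their place "mount" (4x4, takes a point from camera to tool coordinates, whose origin is the TCP and whose axes are the flange's). Camera axes: x right, y down, z forward; pixel columns grow to the right and rows downward; lengths in m; the calibration is good to about 2 mm. A picture is of the moment at which its call begins: read the wrist's pose just before it. camera_params takes no time and is no camera call.
- r.close_job(): hands the job in; it is judged then, once.
The state is a dict: "time_s": time; "joints": joint angles; "qd": joint speeds; "joint_torque": joint torques, N m; "tcp_pos": TCP position; "eef_rot": TCP orientation; "contact_force": force on the tool from outside, world axes, zero at the start; "moment": the same for the moment, N m; "gripper_width": finger opening in m; "gripper_force": force on a finger pad.
Only numpy, scipy, OpenCV 4.12 (cv2) and the standard library are available. Lean on these libraries where they do the work, as an engineer would, in place of code of your own. Each camera call takes 0.05 s, during which the arm holds its last target. There are 200 camera calls.

TASK

The voice-coil tray of the blue gauge box is locked shut. Take the long release pin (red handle) out of the tool rack, push it straight down through the orange-ringed hole in the box's top until the hidden latch trips and the tray springs out, then put the pin back upright in a free hole of the rack, seated on its flange. Leave the short green-handled punch where it stands.

Things in the scene. Friction and masses are not known exactly. Their poses are not given: they have to be found in the camera images.
- pin_center (a point): Release pin, loose, upright in a rack hole: red round handle 22 mm dia, 60 mm long; below it a dark flange 44 mm dia, 6 mm thick; below that a steel rod 8 mm dia, 75 mm long. Point: middle of the handle, on the axis; handle top 30 mm above, flange underside 36 mm below, rod tip 111 mm below. z runs up the axis. 0.1 to 0.16 kg.
- punch_center (a point): Short punch, a bystander in the other rack hole: same shape but green handle and a rod only 22 mm long, too short to reach the latch. Point: middle of its handle; its top stands 156 mm above the table. Which hole holds which tool varies.
- rack: Tool rack, fixed: aluminium bridge 75 mm (x) by 200 mm (y), grey top plate 6 mm thick, its upper face 90 mm above the table. Two through holes, 26 mm dia, at y = +55 and -55 mm, x = 0. Tools rest with the flange on the plate: handle centre then 126 mm above the table. Fingers closing along rack x clear the neighbour best. Origin: centre of the underside.
- hole (a point): Orange-ringed hole, 26 mm dia, in the top of the fixed blue gauge box (200 mm x, 130 mm y, 75 mm high; box centre 45 mm to -x). Point: hole centre at the top face; z up, the tray is on the -x side. A sprung plunger wider than the hole lies 30 mm below the top face: trips after 10 mm, stops dead at 18 mm, 2 to 6.5 N. So send the tip about 45 mm below the top face.
- tray (a joint): How far the tray is out of the box's -x side, in m: 0 locked shut, 0.055 fully out. Once the latch trips, a spring (7 N) drives it out in about half a second and holds it there. Aluminium front, black tray with a copper voice coil inside.

How it is judged:
By the outcome, as a careful person would: the job done as asked, in the order asked, and still so for the second after the job is handed in, with the robot touching nothing.
It also fails if it takes over 50 s, if anything falls off the work surface, if the arm or the gripper's body presses on something with over 40 N, if the wrist force passes 120 N, or if a joint passes its speed limit or range.

## Working session

There is one attempt and no reset: what is moved stays moved. The work goes in short steps, Python scripts to look and compute and a shell command to move; the robot and the scene stay as the last step left them, time stands still between calls to the robot, and variables do not carry over. Pictures are saved under pics/ and viewed, at most 10 in all, crops included, and the job is handed in when it is done.

```bash
mkdir -p pics; python3 - <<'E'
from plant import r
import cv2
s=r.get_state();print({k:s[k] for k in("time_s","tcp_pos","eef_rot","contact_force")})
for n in("scene","top"):
    cv2.imwrite(f"pics/{n}0.png",cv2.cvtColor(r.capture(n),cv2.COLOR_RGB2BGR))
    print(n,r.camera_params(n))
print(r.camera_params("wrist"))
E
```

```text
{'time_s': 0.0, 'tcp_pos': array([ 0.22480968, -0.63597891,  0.24461262]), 'eef_rot': array([ 1.79904969e+02, -6.63951978e-03, -1.60540353e+02]), 'contact_force': array([-0.26067277,  0.34995201,  0.45129372])}
scene {'mtx': array([[549.24900593,   0.        , 323.88892063],
       [  0.        , 549.24900593, 234.32347589],
       [  0.        ,   0.        ,   1.        ]]), 'rvec': array([ 1.06468783,  2.43000446, -0.99514756]), 'tvec': array([ 0.3361985 , -0.19487136,  1.30521706])}
top {'mtx': array([[556.12864248,   0.        , 319.75204325],
       [  0.        , 556.12864248, 240.7480074 ],
       [  0.        ,   0.        ,   1.        ]]), 'rvec': array([ 2.16717339, -2.23265105,  0.05586271]), 'tvec': array([0.03782801, 0.51054965, 1.20877893])}
{'mtx': array([[377.89642984,   0.        , 322.18480188],
       [  0.        , 377.89642984, 236.50593224],
       [  0.        ,   0.        ,   1.        ]]), 'mount': array([[ 2.46646975e-04, -9.60638871e-01, -2.77800104e-01,
         7.45554558e-02],
       [ 9.99999742e-01,  4.94301379e-05,  7.16927015e-04,
        -1.17865241e-03],
       [-6.74976261e-04, -2.77800209e-01,  9.60638636e-01,
        -1.38251156e-01],
       [ 0.00000000e+00,  0.00000000e+00,  0.00000000e+00,
         1.00000000e+00]])}
```

View pics/top0.png

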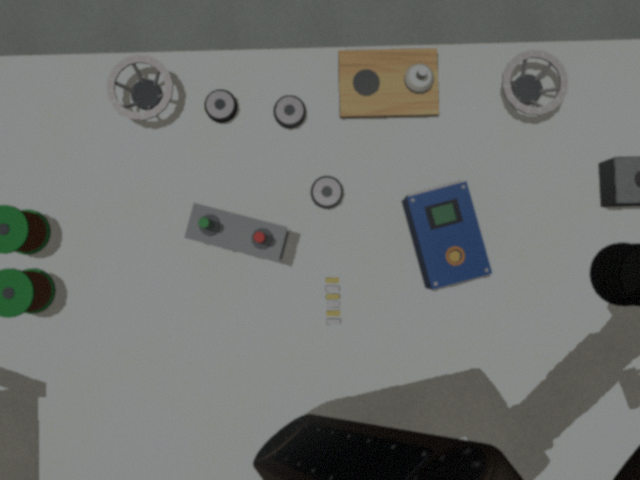

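View pics/scene0.png

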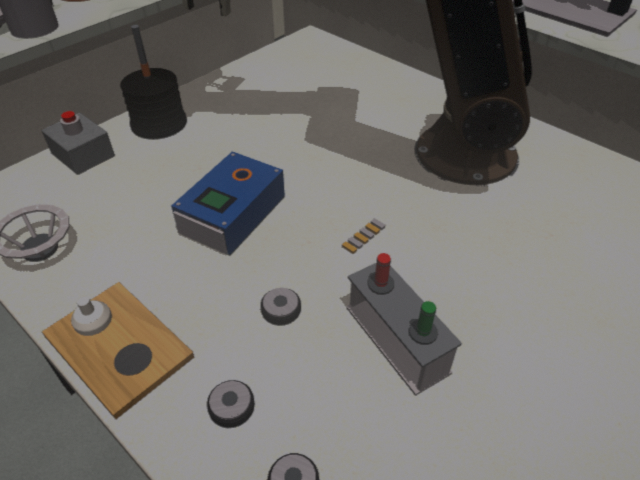

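The top view shows the red handle top at (261,236), the green one at (205,222) and the orange hole at (455,256). In the scene view these are at (384,259), (428,307) and (242,174).

```bash
cat > h.py <<'E'
import numpy as np, cv2
from plant import r
from scipy.spatial.transform import Rotation as Ro
def cam(n):
    p=r.camera_params(n)
    if n=="wrist":
        s=r.get_state(); R=Ro.from_euler('xyz',s['eef_rot'],degrees=True).as_matrix()
        return p['mtx'],R@p['mount'][:3,:3],np.array(s['tcp_pos'])+R@p['mount'][:3,3]
    R=cv2.Rodrigues(p['rvec'])[0]; return p['mtx'],R.T,-R.T@p['tvec']
def at(c,uv,z):
    K,R,o=c; d=R@np.linalg.solve(K,[*uv,1]); return o+d*(z-o[2])/d[2]
def snap(n,f,crop=None,k=1):
    c=cam(n); im=r.capture(n)[:,:,::-1]
    if crop: a,b,w,h=crop; im=im[b:b+h,a:a+w]
    cv2.imwrite(f,cv2.resize(im,None,fx=k,fy=k,interpolation=2)); return c
def totool(v):  # world vector -> tool axes in mm
    return Ro.from_euler('xyz',r.get_state()['eef_rot'],degrees=True).inv().apply(v)*1000
E
python3 - <<'E'
from h import *
T=cam("top");S=cam("scene")
for n,a,b,z in(("red",(261,236),(384,258),.156),("green",(204.5,222),(428,306),.156),("hole",(455.5,256),(242,174),.075)):
    p=at(T,a,z);q=at(S,b,z);print(n,p,q)
    print(totool(q*.5+p*.5-r.get_state()['tcp_pos']))
E
```

```text
red [0.51734112 0.13672796 0.156     ] [0.51756364 0.14636064 0.156     ]
[-535.01443917  635.52290559   89.59546823]
green [0.54772719 0.24537851 0.156     ] [0.54793904 0.25078413 0.156     ]
[-599.15685774  725.84930877   89.71828368]
hole [ 0.468398   -0.25836453  0.075     ] [ 0.47030078 -0.25292822  0.075     ]
[-357.3277792   276.93952446  170.0985164 ]
```

```bash
python3 -m pendant '[[-20,24,0,0,0,-0.04],[-55,65,0,0,0,-0.1],[-90,107,0,0,0,-0.16],[-125,148,0,0,0,-0.22],[-160,190,0,0,0,-0.29],[-195,232,0,0,0,-0.35],[-230,273,0,0,0,-0.41],[-265,315,0,0,0,-0.48],[-300,357,0,0,0,-0.54],[-335,398,0,0,0,-0.6],[-370,440,0,0,0,-0.66],[-405,481,0,0,0,-0.73],[-440,522,0,0,0,-0.79],[-475,564,0,0,0,-0.86],[-510,606,0,0,0,-0.92],[-530,630,0,0,0,-0.96],[-535,635,0,0,0,-0.96],[-535,635,0,0,0,-0.96]]' 80 30
python3 - <<'E'
from h import *
c=snap("wrist","pics/w1.png"); print(c[1:],r.get_state()['joints'])
E
```

```text
time_s: 2.35
tcp_pos: [0.5174, 0.1403, 0.2452]
eef_rot: [180.0, -0.0, -105.5]
contact_force: [-0.5, -0.9, -1.2]
gripper_width: 0.0798
gripper_force: 0.0
(array([[-0.96348694,  0.25767603,  0.07277353],
       [ 0.26774948,  0.92539814,  0.26823218],
       [ 0.00177252,  0.27792327, -0.96060164]]), array([0.49843475, 0.0670097 , 0.38347727])) [ 3.60927922e+01  7.46672062e+00 -1.68424098e+01 -4.85097765e-03
 -6.57294422e+01 -5.16622022e+01]
```

View pics/w1.png

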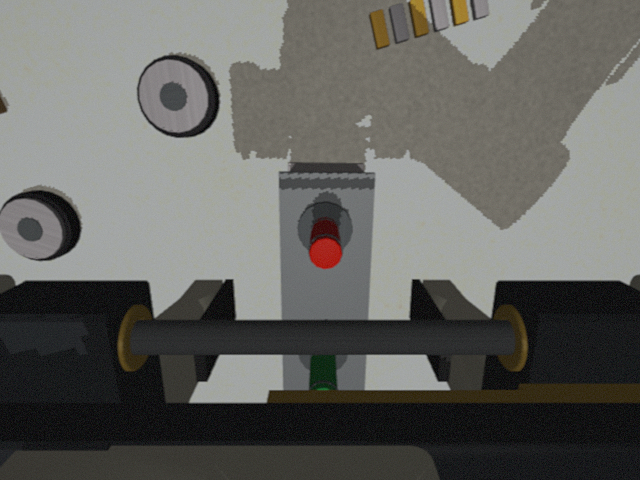

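The wrist view shows the red handle top at (326,252), with the rack square to the fingers and the green punch behind.

```bash
python3 - <<'E'
from h import *
p=at(cam("wrist"),(326,252),.156);print(p,totool(p-r.get_state()['tcp_pos']))
E
```

```text
[0.51602402 0.14066827 0.156     ] [-0.49118104  1.4567633  89.39811568]
```

```bash
python3 -m pendant '[[0,1.5,20,0,0,0],[0,1.5,50,0,0,0],[0,1.5,80,0,0,0],[0,1.5,105,0,0,0],[0,1.5,116,0,0,0],[0,1.5,118,0,0,0],[0,1.5,118,0,0,0]]' && python3 -m pendant '[[0,0,0,0,0,0],[0,0,0,0,0,0],[0,0,0,0,0,0],[0,0,0,0,0,0],[0,0,0,0,0,0],[0,0,0,0,0,0],[0,0,0,0,0,0],[0,0,0,0,0,0]]' 10 40
```

```text
time_s: 3.28
tcp_pos: [0.5167, 0.141, 0.1285]
eef_rot: [-179.9, 0.1, -105.5]
contact_force: [0.6, 0.4, 0.3]
gripper_width: 0.0802
gripper_force: 0.0
time_s: 4.28
tcp_pos: [0.5162, 0.141, 0.1275]
eef_rot: [180.0, -0.0, -105.5]
contact_force: [0.5, 0.6, -0.1]
gripper_width: 0.0211
gripper_force: 40.0
```

```bash
python3 -m pendant '[[0,0,-10,0,0,0],[0,0,-35,0,0,0],[0,0,-65,0,0,0],[0,0,-95,0,0,0],[0,0,-108,0,0,0],[10,-2,-110,0,0,0],[40,-6,-110,0,0,0],[80,-12,-110,0,0,0],[125,-19,-110,0,0,0],[170,-26,-110,0,0,0],[215,-33,-110,0,0,0],[260,-40,-110,0,0,0],[305,-47,-110,0,0,0],[345,-53,-110,0,0,0],[375,-58,-110,0,0,0],[390,-60,-110,0,0,0],[395,-61,-110,0,0,0],[395,-61,-110,0,0,0],[395,-61,-110,0,0,0]]'
python3 - <<'E'
from h import *
c=snap("wrist","pics/w2.png",(220,100,240,180),3)
snap("scene","pics/s2.png",(160,60,240,180),3)
E
```

```text
time_s: 6.65
tcp_pos: [0.4694, -0.2551, 0.2375]
eef_rot: [180.0, 0.0, -105.5]
contact_force: [-0.9, 0.1, -1.7]
gripper_width: 0.0213
gripper_force: 40.0
```

View pics/w2.png

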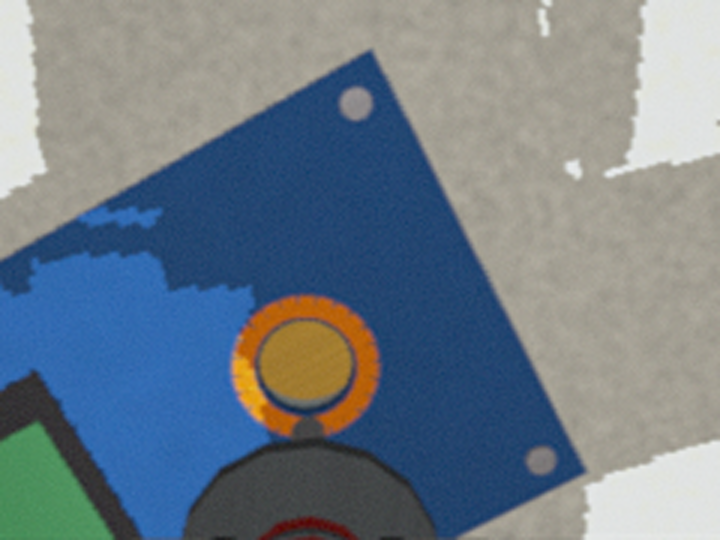

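View pics/s2.png

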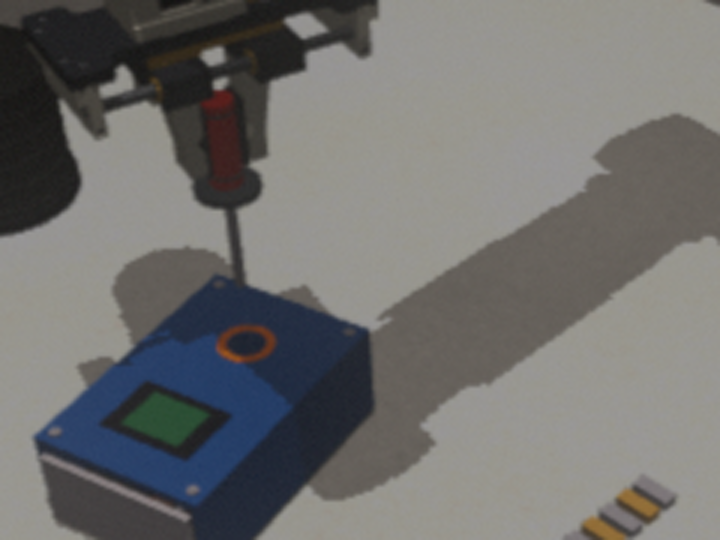

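The wrist crop shows the ring centre at full-frame (322,222). The rod tip is just in front of the flange, at about (322.7,244.5). In the scene crop the pin hangs above the box.

```bash
python3 - <<'E'
from h import *
c=cam("wrist");s=r.get_state();h=at(c,(322,222),.075);t=at(c,(322.7,244.5),.125)
print(h,t,"hole-tcp",totool(h-s['tcp_pos']),"tip-tcp",totool(t-s['tcp_pos']),totool(h-t))
# tip in scene
S=cam("scene");print(at(S,(160+240/3,60+282/3),.125), at(S,(160+246/3,60+343/3),.075))
E
```

```text
[ 0.47037797 -0.25629319  0.075     ] [ 0.47089671 -0.2526366   0.125     ] hole-tcp [  0.87535606  -1.03967495 162.68398214] tip-tcp [ -2.79424977  -0.58039462 112.68435473] [ 3.66960583 -0.45928033 49.99962741]
[ 0.4686391  -0.25299452  0.125     ] [ 0.47101718 -0.25211564  0.075     ]
```

```bash
python3 -m pendant '[[1.5,-1,10,0,0,0],[1.5,-1,30,0,0,0],[1.5,-1,45,0,0,0],[1.5,-1,55,0,0,0],[1.5,-1,65,0,0,0],[1.5,-1,73,0,0,0]]' && python3 -m pendant '[[0,0,5,0,0,0],[0,0,10,0,0,0],[0,0,15,0,0,0],[0,0,19,0,0,0],[0,0,21.5,0,0,0],[0,0,21.5,0,0,0],[0,0,21.5,0,0,0],[0,0,21.5,0,0,0]]'
python3 - <<'E'
from h import *
snap("scene","pics/s3.png",(100,60,240,200),3)
E
```

```text
time_s: 7.5
tcp_pos: [0.47, -0.2576, 0.1641]
eef_rot: [-180.0, -0.0, -105.5]
contact_force: [-0.3, 0.6, -1.6]
gripper_width: 0.0214
gripper_force: 40.0
time_s: 8.5
tcp_pos: [0.4703, -0.2577, 0.1434]
eef_rot: [-179.9, 0.0, -105.5]
contact_force: [1.0, -0.4, 3.2]
gripper_width: 0.0213
gripper_force: 40.0
```

View pics/s3.png

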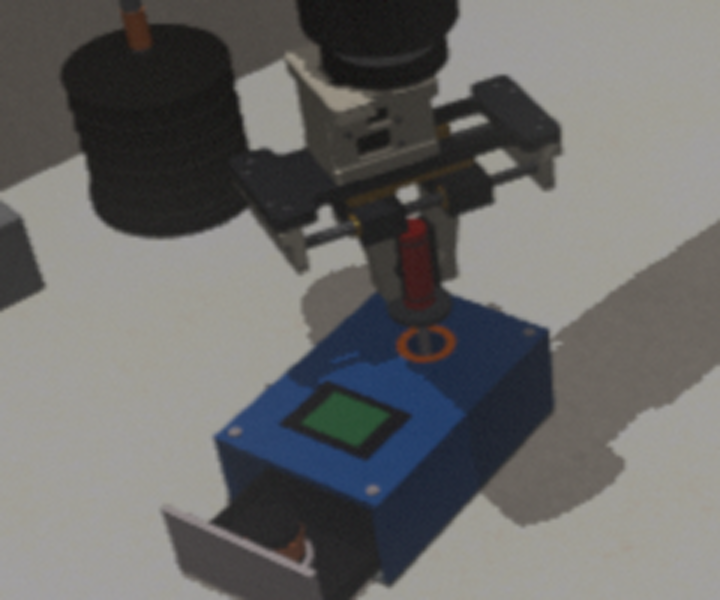

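The tray is fully out with the copper coil visible, and the rod is in the ring. Next I return the pin.

```bash
python3 -m pendant '[[0,0,-10,0,0,0],[0,0,-35,0,0,0],[0,0,-65,0,0,0],[0,0,-88,0,0,0],[-5,1,-94,0,0,0],[-30,5,-94.5,0,0,0],[-70,11,-94.5,0,0,0],[-115,18,-94.5,0,0,0],[-160,25,-94.5,0,0,0],[-205,32,-94.5,0,0,0],[-250,39,-94.5,0,0,0],[-295,46,-94.5,0,0,0],[-335,52,-94.5,0,0,0],[-370,58,-94.5,0,0,0],[-388,61,-94.5,0,0,0],[-395,62,-94.5,0,0,0],[-396.5,62,-94.5,0,0,0],[-396.5,62,-94.5,0,0,0],[-396.5,62,-94.5,0,0,0]]'
python3 - <<'E'
from h import *
c=snap("wrist","pics/w4.png",(220,100,240,180),3)
E
```

```text
time_s: 10.92
tcp_pos: [0.5162, 0.1402, 0.2377]
eef_rot: [180.0, 0.0, -105.6]
contact_force: [0.4, 0.1, -1.4]
gripper_width: 0.0217
gripper_force: 40.0
```

View pics/w4.png

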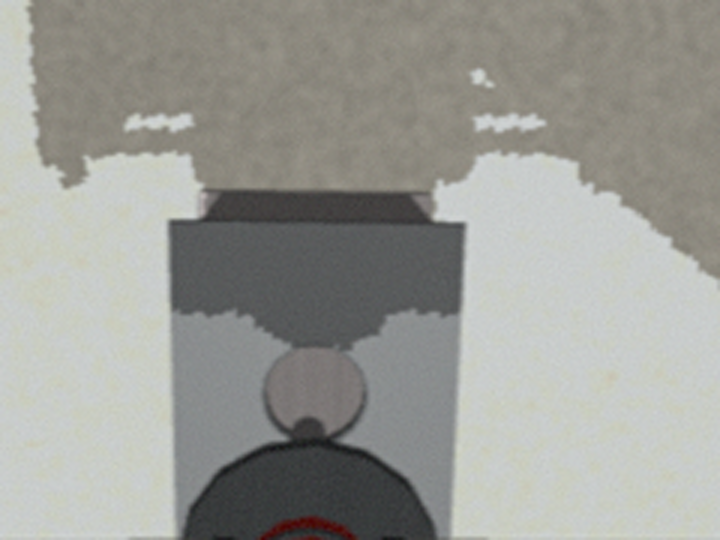

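The crop shows the free rack hole at full-frame (325,230.7) and the tip in front of it at about (322.7,244.5).

```bash
python3 - <<'E'
from h import *
c=cam("wrist");h=at(c,(325,230.7),.09);t=at(c,(322.7,244.5),.125)
print(totool(h-r.get_state()['tcp_pos']),totool(h-t))
E
```

```text
[ -2.41259786   1.30388229 147.66139227] [ 0.37640857  1.88560082 34.99988675]
```

```bash
python3 -m pendant '[[-1,1.5,10,0,0,0],[-1,1.5,30,0,0,0],[-1,1.5,55,0,0,0],[-1,1.5,80,0,0,0],[-1,1.5,98,0,0,0],[-1,1.5,106,0,0,0],[-1,1.5,109,0,0,0],[-1,1.5,110,0,0,0],[-1,1.5,110,0,0,0],[-1,1.5,110,0,0,0]]'
```

```text
time_s: 12.22
tcp_pos: [0.5153, 0.1425, 0.128]
eef_rot: [-180.0, 0.0, -105.5]
contact_force: [0.4, -0.2, -2.0]
gripper_width: 0.0218
gripper_force: 40.0
```

```bash
python3 -m pendant '[[0,0,0.5,0,0,0],[0,0,0.8,0,0,0],[0,0,0.8,0,0,0],[0,0,0.8,0,0,0]]'
```

```text
time_s: 12.72
tcp_pos: [0.5153, 0.1425, 0.1275]
eef_rot: [-180.0, 0.0, -105.5]
contact_force: [-3.2, 0.6, 5.5]
gripper_width: 0.0213
gripper_force: 40.0
```

Contact at +5.5 N means the flange is seated. Next I open, rise and look.

```bash
python3 -m pendant '[[0,0,0,0,0,0],[0,0,0,0,0,0],[0,0,0,0,0,0],[0,0,0,0,0,0],[0,0,0,0,0,0],[0,0,0,0,0,0],[0,0,-8,0,0,0],[0,0,-30,0,0,0],[0,0,-60,0,0,0],[0,0,-90,0,0,0],[0,0,-115,0,0,0],[0,0,-125,0,0,0],[0,0,-130,0,0,0],[0,0,-130,0,0,0],[0,0,-130,0,0,0]]' 80 40
python3 - <<'E'
from h import *
c=snap("wrist","pics/w5.png"); snap("scene","pics/s5.png")
E
```

```text
time_s: 14.6
tcp_pos: [0.5147, 0.1422, 0.2558]
eef_rot: [179.9, -0.1, -105.5]
contact_force: [0.6, -0.9, 0.6]
gripper_width: 0.0803
gripper_force: 0.0
```

View pics/s5.png

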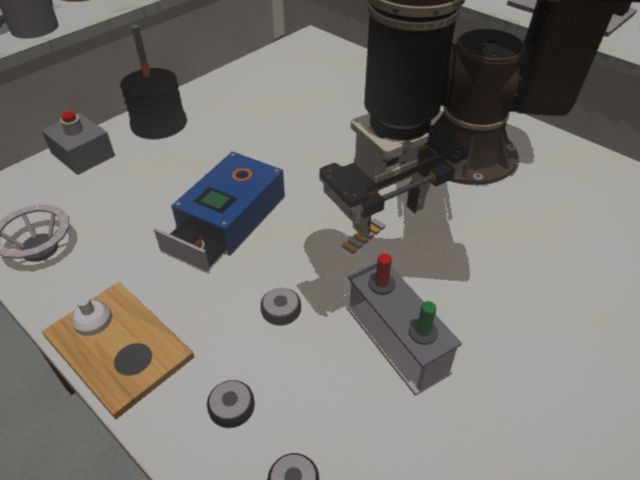

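View pics/w5.png

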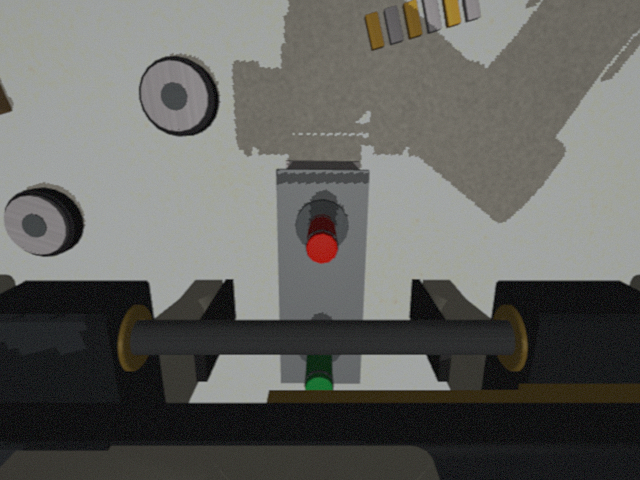

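The pin stands upright on its flange at wrist (322,247). The green punch has not moved, the tray is out at scene (195,243), and the arm is clear.

```bash
python3 -c "from plant import r; print(r.close_job())"
```

```text
the job is handed in; nothing more can be done
None
```

The job is handed in: the latch tripped and the tray is out, the pin is back upright in its rack hole on its flange, the green punch was left alone, and it took about 15 s of the 50 s allowed.

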